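# Hold the assembly square in the packing table's corner stop

### The arm

A 7-joint arm with a two-finger parallel gripper is mounted at the origin on the work surface. World frame = base frame: x ahead of the robot, y to its left, z up, the work surface at z = 0. Lengths are in m, angles in rad, forces in N, time in s.
With the tool pointing down it reaches from about 0.4 to 0.875 m from the base axis. Payload 19.3 kg.
Tool frame: the origin (TCP) lies at the very end of the fingers, on their centre line; the grasp point (between the pads) lies 19 mm behind it; z points along the fingers, y is the direction in which the jaws open and shut (so a half turn about z gives the same grasp; the last joint's range is limited). The gripper opens to 85 mm and grips with 20 to 120 N. Pads are 22 mm wide; open, the fingers measure 114 mm over their backs; the gripper's body (76 mm by 85 mm) begins 54 mm behind the grasp point. The pads swing forward as they close: fully open they stand 13 mm farther back than shut.
Start: joints at [-1.404, 0.521, -0.036, 1.599, 0.021, 1.021, -0.113], TCP at [0.147, 0.608, 0.197] pointing down, gripper open.
Joint ranges: [-2.91, 2.91], [-0.3, 2.13], [-1.5, 1.42], [0.17, 2.43], [-1.26, 4.41], [0.16, 1.93], [-2.52, 2.52]. Speed limits (rad/s): [1.89, 1.89, 2.39, 2.39, 3.01, 3.01, 3.01].

### API

Orientations are given as [roll, pitch, yaw] about the fixed x, y, z axes, in that order (R = Rz(yaw) Ry(pitch) Rx(roll)).
In Python, from workcell import bot gives the robot as it stands. The module is installed in compiled form; this text tells all that it offers.
- The arm moves only by the shell command python3 -m inch 'ROWS' [FORCE]. ROWS is JSON, a list of rows, each an object of numbers: "dx", "dy", "dz": the shift along the tool's x, y, z in mm; "rx", "ry", "rz": the turn, a rotation vector about the tool's x, y, z in rad; "hand": the closure, from -1 (fully open) to 1 (shut), so that 0 is half open. In form: [{"dx": .., "dy": .., "dz": .., "rx": .., "ry": .., "rz": .., "hand": ..}, ...]. A call has 1 to 10 rows; each row shifts and turns the commanded pose from where the row before left it, along the tool's axes as they then stand; what a row does not reach is not made up. A row lasts 1/10 s, in which the tool goes at most 50 mm and 8.59 degrees, less where a joint would pass 70% of its speed; a pose out of reach is approached as far as the arm can. A call with a gripper value outside its range is refused whole. The fingers move at their own pace and stop on an object; FORCE is the grip in N (left out, the last holds). Time passes only in rows, so rows that do not move let the fingers close. It gives the time, the measured TCP pose, the force and the opening at its end, in the units of the state.
- bot.observe(): the state, without advancing time (a new reading comes with each control period).
- bot.grab_frame(name): name is "side" or "top"; returns (picture, depth): 384x512x3 uint8, red, green, blue; 384x512 float32, m along the optical axis (not along the pixel's ray), 0 where there is no reading.
- bot.get_calibration(name): a dict with "vertical_fov" (degrees; the focal length in pixels is half the picture's height over the tangent of half this angle, whatever the lens; pixels are square), "cx", "cy" (the principal point, pixels), "k1" (the pictures are not rectified: a ray, as slopes to the right and down, at radius r is drawn at 1 + k1 r^2 times it, then the intrinsics apply), "origin" and "orientation" of the camera in the world. Camera axes: x right, y down, z forward; pixel columns grow to the right and rows downward; lengths in m; the calibration is good to about 2 mm. A picture is of the moment at which its call begins. get_calibration takes no time and is no camera call.
- bot.job_done(): hands the job in, once; it reports no verdict.
Trained networks look in the newest picture that a camera, given by its name, has taken for a name from the list of things; names that differ only in an ending like _2 or _b are one class to them, and where a whole thing is asked for, a point or a joint stands for the part that bears it (a point fixed in the world has none). Each returns a list of dicts, best first, with "score" (0 to 1); they miss things now and then, are a little off and sometimes report something else, mostly with a low value. They report only what shows in the picture. A call takes as long as a camera call.
- bot.trace(camera, target): "region" (384x512 bool, what is visible of it) and "box" ([left, top, right, bottom] in pixels, round what is visible of it).
- bot.tip_of(camera, target): "centre" ([row, column] in pixels: a listed point, or the origin of a listed thing).
The state is a dict: "clock": time; "qpos": joint angles; "qd": joint speeds; "joint_efforts": joint torques, N m; "position": TCP position; "tool_rot": TCP orientation; "force": force on the tool from outside, world axes, zero at the start; "moment": the same for the moment, N m; "grip_width": finger opening in m.
Only numpy, scipy, OpenCV 4.12 (cv2) and the standard library are available. Lean on these libraries where they do the work, as an engineer would, in place of code of your own. Each camera call takes 0.05 s, during which the arm holds its last target.

### The job

The carton stop on the packing table has to be checked for squareness: pick the aluminium assembly square up off the table by its upright grip, bring it down flat, on or just clear of the table, inside the stop's corner, and press it home until each of its two outer faces bears against its fence. Finish while still gripping it and pressing it firmly into the corner, without letting go, and leave the other things on the table where they are.

Things in the scene. Friction and masses are not known exactly. Their poses are not given: they have to be found in the camera images.
- square: Loose aluminium assembly square, an L lying flat, 0.3 to 0.6 kg: two legs 26 mm wide, 16 mm thick, joined by a 14 mm high brace that carries the grip. Origin: below the grip's middle, on the underside (z = 0 on the table). z up; x points level from the grip to the heel, 79.2 mm ahead. The legs run back from the heel at 135 degrees to +x, one on each side: symmetrical about x.
- square_grip (a point): Middle of the square's upright black grip, 46 mm above the square's underside: 20 mm thick along the square's x, 60 mm long along y, from 14 to 62 mm above the underside. The square balances about 6 mm ahead of it (+x).
- square_heel (a point): The point where the square's two outer faces would meet, 8 mm above its underside, 79.2 mm along +x from the square's origin. Each outer face (edge of a leg) is 16 mm high and runs from 12 to 160 mm from this point; the heel itself is notched 12 x 12 mm.
- corner: Corner stop, fixed to the table: two upright fences at a right angle, open towards the robot, 26 mm high, 16 mm thick, 185 mm long inside, bare table between. Left or right half of the table, the square in the other. Origin at table height, z up; x points to the inner corner, 79.2 mm ahead. When the square is fully home, its origin and axes coincide with these.
- fence_left: The fence on the corner frame's +y side (same origin and axes as corner); its inner face is upright and looks along (-0.707, -0.707) of that frame.
- fence_right: The fence on the corner frame's -y side (same origin and axes as corner); its inner face is upright and looks along (-0.707, +0.707) of that frame.
- core: short cardboard tube standing on end, 72 mm diameter, 55 mm high; a bystander; origin at the centre of its underside
- tape_roll: roll of brown tape lying flat, 86 mm diameter, 48 mm high; a bystander; origin at the centre of its underside
- seal_box: small open grey box with strap seals, 75 x 70 x 35 mm; a bystander; origin at the centre of its underside
- screwdriver: screwdriver lying on the robot's right side of the table; a bystander
- cleaner: white bottle, 64 mm diameter, 170 mm high, on the robot's left; a bystander
- cutter: flat cutter knife lying near the robot, to its right; 175 x 22 x 14 mm; a bystander

How it is judged:
By the outcome, as a careful person would: the job done as asked, in the order asked, and still so for the second after the job is handed in, while the arm keeps its last pose, push and grip.
It also fails if it takes over 40 s, if anything falls off the work surface, if the arm or the gripper's body presses on something with over 40 N, if the wrist force passes 120 N, or if a joint passes its speed limit or range.

## Working session

There is one attempt and no reset: what is moved stays moved. The work goes in short steps, Python scripts to look and compute and a shell command to move; the robot and the scene stay as the last step left them, time stands still between calls to the robot, and variables do not carry over. Pictures are saved under pics/ and viewed, and the job is handed in when it is done.

```bash
mkdir -p pics; ls; cat > h.py <<'E'
import numpy as np, cv2
from scipy.spatial.transform import Rotation as R
from workcell import bot
def cal(n):
    c=bot.get_calibration(n); f=192/np.tan(np.radians(c["vertical_fov"])/2)
    return c,f
def rot(c):
    o=np.array(c["orientation"],float)
    return R.from_euler('xyz',o).as_matrix() if o.size==3 else (o if o.shape==(3,3) else R.from_quat(o).as_matrix())
def ray(n,row,col):
    c,f=cal(n)
    K=np.array([[f,0,c["cx"]],[0,f,c["cy"]],[0,0,1.]])
    # r_d = r(1+k1 r^2): cv2 model
    p=cv2.undistortPointsIter(np.array([[[col,row]]],float),K,np.array([c["k1"],0,0,0,0.]),None,None,(3,100,1e-12))[0,0]
    return np.array(c["origin"]),rot(c),np.array([p[0],p[1],1.])
def atz(n,row,col,z):
    o,M,d=ray(n,row,col); w=M@d; return o+w*(z-o[2])/w[2]
def atdepth(n,row,col,dep):
    o,M,d=ray(n,row,col); return o+M@d*dep
def cloud(n,depth):
    c,f=cal(n);K=np.array([[f,0,c["cx"]],[0,f,c["cy"]],[0,0,1.]])
    v,u=np.nonzero(depth>0)
    p=cv2.undistortPointsIter(np.stack([u,v],1)[:,None].astype(float),K,np.array([c["k1"],0,0,0,0.]),None,None,(3,100,1e-10))[:,0]
    z=depth[v,u]; P=np.c_[p*z[:,None],z]@rot(c).T+np.array(c["origin"])
    return v,u,P
def proj(n,P):
    c,f=cal(n);M=rot(c);q=(np.atleast_2d(P)-np.array(c["origin"]))@M
    s=q[:,:2]/q[:,2:];r2=(s**2).sum(1,keepdims=True);s=s*(1+c["k1"]*r2)
    return s*f+[c["cx"],c["cy"]]
E
python3 - <<'E'
from h import *
print(bot.observe())
for n in("side","top"):
    print(n,bot.get_calibration(n))
    p,d=bot.grab_frame(n); np.savez(f"{n}0.npz",p=p,d=d); cv2.imwrite(f"pics/{n}0.png",p[...,::-1])
    for t in("square","square_grip","square_heel","corner"):
        for r in bot.tip_of(n,t)[:2]: print(n,t,r)
E
```

```text
pics
{'clock': 0.0, 'qpos': array([-1.40420413,  0.522007  , -0.03630935,  1.60001026,  0.02120997,
        1.02106675, -0.11278816]), 'qd': array([-0.0026008 , -0.00141689,  0.00033523,  0.00049   , -0.00081846,
       -0.00019716, -0.0001808 ]), 'joint_efforts': array([-3.19697956e-04, -9.27106619e+01,  1.97981469e+00, -3.69931197e+01,
        1.78781088e-02,  8.11443228e-03,  1.27588692e-05]), 'position': array([0.14658104, 0.60718979, 0.19632951]), 'tool_rot': array([-3.14049061e+00,  9.54107772e-05,  2.90479198e+00]), 'force': array([-0.24529488,  1.13167081,  0.27161092]), 'moment': array([-0.00906445, -0.01169852, -0.01715232]), 'grip_width': 0.08567919327824507}
side {'vertical_fov': 54.69027531090045, 'cx': 254.74643395071362, 'cy': 196.12885091886548, 'k1': -0.11916803114689917, 'origin': array([ 0.26837841, -0.906015  ,  0.87338757]), 'orientation': array([-2.27139678,  0.01150173, -0.27342487])}
side square {'centre': [268.3, 296.7], 'score': 0.72}
side square_grip {'centre': [255.2, 297.2], 'score': 0.93}
side square_heel {'centre': [253.0, 318.0], 'score': 0.59}
side corner {'centre': [174.2, 246.5], 'score': 0.74}
top {'vertical_fov': 53.48926463189688, 'cx': 252.51148611968497, 'cy': 197.80736705914737, 'k1': -0.08424521572288683, 'origin': array([0.4114927 , 0.01149483, 1.10539618]), 'orientation': array([-3.04076126, -0.02002685, -1.5834091 ])}
top square {'centre': [180.4, 333.5], 'score': 0.56}
top square_grip {'centre': [176.2, 338.1], 'score': 0.78}
top square_heel {'centre': [154.1, 323.6], 'score': 0.84}
```

View pics/top0.png

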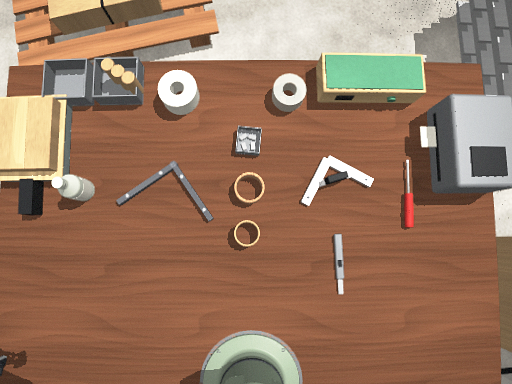

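View pics/side0.png

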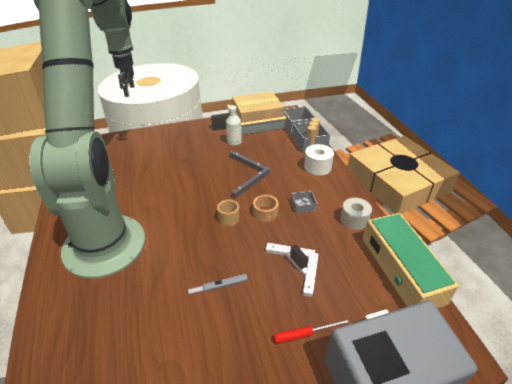

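Top view: the square is white with its heel near (325,156) and a black grip at (335,179). The corner apex is near (173,163), with fence ends at (120,202) and (210,217). Two brown rings stand at (249,187) and (246,234). Next I'll measure both L shapes.

```bash
cat > fit.py <<'E'
from h import *
import sys
from scipy.optimize import minimize
def L(which):
    # polygons (outline) in own frame at top height
    s=np.sqrt(.5)
    def leg(side,a,b,l0,l1,h0):  # along leg dir, inward normal
        d=np.array([-s,side*s]); n=np.array([-s,-side*s]); h=np.array([h0,0])
        return np.array([h+d*l0+n*a,h+d*l1+n*a,h+d*l1+n*b,h+d*l0+n*b])
    if which=="square": return [leg(k,0,.026,.012,.160,.0792) for k in(1,-1)],.016
    return [leg(k,-.016,0,0,.185,.0792) for k in(1,-1)],.026
def world(poly,p,z):
    c,s=np.cos(p[2]),np.sin(p[2]); M=np.array([[c,-s],[s,c]])
    return np.c_[poly@M.T+p[:2],np.full(len(poly),z)]
S=8
def render(n,which,p):
    im=np.zeros((384,512),np.float32); polys,z=L(which)
    for q in polys:
        m=np.zeros_like(im,np.uint8)
        pts=proj(n,world(q,p,z)); base=proj(n,world(q,p,0))
        for a in (pts,base,*[np.array([pts[i],pts[(i+1)%4],base[(i+1)%4],base[i]]) for i in range(4)]):
            cv2.fillPoly(m,[np.round(a*256).astype(np.int32)],255,cv2.LINE_AA,8)
        im=np.maximum(im,m/255.)
    return im
def fit(n,which,reg,p0):
    reg=reg.astype(np.float32)
    f=lambda p:((cv2.GaussianBlur(render(n,which,p),(0,0),1.)-cv2.GaussianBlur(reg,(0,0),1.))**2).sum()
    best=None
    for st in (.02,.004):
        r=minimize(f,p0,method="Nelder-Mead",options=dict(initial_simplex=np.array([p0]+[np.array(p0)+d for d in np.diag([st,st,st*6])]),xatol=1e-5,fatol=1e-3)); p0=r.x
    return r.x,r.fun
E
python3 - <<'E'
from fit import *
for n in("top","side"):
    p,d=bot.grab_frame(n)
    for t in("square","corner"):
        rs=bot.trace(n,t)
        for r in rs[:2]: print(n,t,r["score"],r["box"],r["region"].sum())
        np.save(f"reg_{n}_{t}.npy",rs[0]["region"])
print(atz("top",176.2,338.1,.046),atz("side",255.2,297.2,.046),atz("top",154.1,323.6,.008),atz("side",253,318,.008))
print("corner apex",atz("top",163,173,.026), atz("side",174.2,246.5,0))
E
```

```text
top square 0.81 [301.5, 161.1, 370.3, 202.1] 954
top corner 0.62 [121.0, 158.9, 213.4, 223.3] 909
top corner 0.53 [117.0, 161.8, 174.0, 203.8] 495
side square 0.83 [267.4, 242.3, 316.8, 295.9] 1047
side corner 0.34 [264.9, 243.3, 319.1, 299.2] 1058
[ 0.57746545 -0.25472875  0.046     ] [ 0.57073947 -0.25089992  0.046     ] [ 0.64974718 -0.22346928  0.008     ] [ 0.64899737 -0.23081217  0.008     ]
corner apex [0.62344232 0.2158753  0.026     ] [0.5433915  0.23176131 0.        ]
```

```bash
python3 - <<'E'
from fit import *
boxes={("top","square"):(295,150,380,212),("top","corner"):(110,155,220,228),("side","square"):(258,236,325,302),("side","corner"):(222,146,280,200)}
init={"square":[.575,-.252,.4],"corner":[.545,.225,-.05]}
for n in("top","side"):
    z=np.load(f"{n}0.npz");p=z["p"];d=z["d"]
    hsv=cv2.cvtColor(p,cv2.COLOR_RGB2HSV)
    v,u,P=cloud(n,d); Z=np.full((384,512),0.);Z[v,u]=P[:,2]
    tb=(np.abs(P[:,2])<.012)&(P[:,0]>.35)&(P[:,0]<.8)&(abs(P[:,1])<.4); print(n,"table z",np.median(P[tb,2]),P[tb,2].std())
    vis=p.copy()
    for t in("square","corner"):
        l,tp,r,b=boxes[n,t]; m=np.zeros((384,512),bool)
        sat=hsv[...,1]<90
        m[tp:b,l:r]=sat[tp:b,l:r]
        q,e=fit(n,t,m,init[t]); print(n,t,q.round(4),"heel",(q[:2]+.0792*np.array([np.cos(q[2]),np.sin(q[2])])).round(4),e,m.sum(),"ztop",np.median(Z[m]))
        for poly in L(t)[0]: cv2.polylines(vis,[np.round(proj(n,world(poly,q,L(t)[1]))*256).astype(np.int32)],True,(255,0,0),1,cv2.LINE_AA,8)
        np.save(f"pose_{n}_{t}.npy",q)
    vis=vis[140:300,105:385] if n=="top" else vis[140:310,200:340]
    cv2.imwrite(f"pics/fit_{n}.png",cv2.resize(vis,None,fx=2.8 if n=="top" else 3.5,fy=2.8 if n=="top" else 3.5,interpolation=cv2.INTER_NEAREST)[...,::-1])
E
```

```text
top table z 0.001184080597763204 0.0021872110352866795
top square [ 0.5752 -0.2501  0.2825] heel [ 0.6513 -0.228 ] 138.31661483942054 1235 ztop 0.017233277345435116
top corner [ 0.5328  0.2349 -0.1871] heel [0.6106 0.2202] 56.13687615718262 929 ztop 0.026505547657492023
side table z -0.0012122936308764931 0.00255492275184709
side square [ 0.5735 -0.2491  0.2817] heel [ 0.6496 -0.2271] 155.18623508927146 1184 ztop 0.014978808881702332Traceback (most recent call last):
  File "<stdin>", line 14, in <module>
  File "fit.py", line 30, in fit
    r=minimize(f,p0,method="Nelder-Mead",options=dict(initial_simplex=np.array([p0]+[np.array(p0)+d for d in np.diag([st,st,st*6])]),xatol=1e-5,fatol=1e-3)); p0=r.x
    res = _minimize_neldermead(fun, x0, args, callback, bounds=bounds,
                               **options)
    fxcc = func(xcc)
    fx = function(np.copy(x), *(wrapper_args + args))
  File "fit.py", line 27, in <lambda>
    f=lambda p:((cv2.GaussianBlur(render(n,which,p),(0,0),1.)-cv2.GaussianBlur(reg,(0,0),1.))**2).sum()
                                  ~~~~~~^^^^^^^^^^^
  File "fit.py", line 20, in render
    pts=proj(n,world(q,p,z)); base=proj(n,world(q,p,0))
                                   ~~~~^^^^^^^^^^^^^^^^
  File "h.py", line 27, in proj
    c,f=cal(n);M=rot(c);q=(np.atleast_2d(P)-np.array(c["origin"]))@M
        ~~~^^^
  File "h.py", line 5, in cal
    c=bot.get_calibration(n); f=192/np.tan(np.radians(c["vertical_fov"])/2)
ValueError: time passes only in moves, steps and waits
```

View pics/fit_top.png

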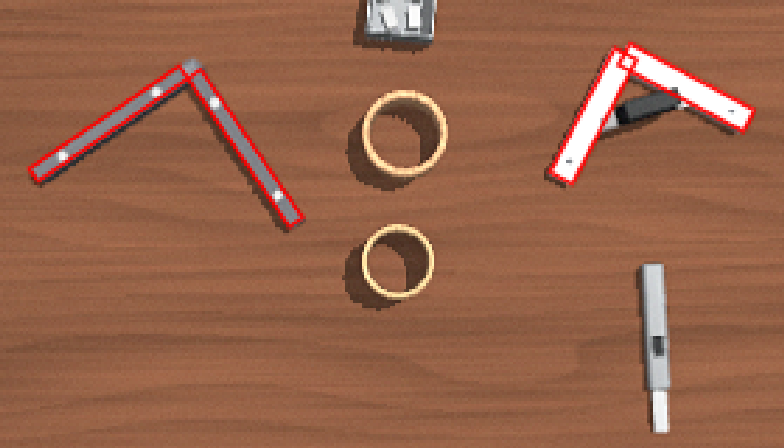

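```bash
python3 - <<'E'
import re
s=open('h.py').read()
s=s.replace('def cal(n):\n    c=bot.get_calibration(n);','_C={}\ndef cal(n):\n    if n not in _C: _C[n]=bot.get_calibration(n)\n    c=_C[n];')
open('h.py','w').write(s)
E
python3 - <<'E'
from fit import *
boxes={("side","corner"):(222,146,280,200)}
for n in ["side"]:
    z=np.load(f"{n}0.npz");p=z["p"];d=z["d"]
    hsv=cv2.cvtColor(p,cv2.COLOR_RGB2HSV)
    vis=p.copy()
    for t in ["corner"]:
        l,tp,r,b=boxes[n,t]; m=np.zeros((384,512),bool)
        m[tp:b,l:r]=(hsv[...,1]<90)[tp:b,l:r]
        q,e=fit(n,t,m,[.533,.235,-.19]); print(n,t,q.round(4),"heel",(q[:2]+.0792*np.array([np.cos(q[2]),np.sin(q[2])])).round(4),e,m.sum())
    for t,q in(("corner",q),("square",[.5735,-.2491,.2817])):
        for poly in L(t)[0]: cv2.polylines(vis,[np.round(proj(n,world(poly,q,L(t)[1]))*256).astype(np.int32)],True,(255,0,0),1,cv2.LINE_AA,8)
    cv2.imwrite(f"pics/fit_{n}.png",cv2.resize(vis[140:310,200:340],None,fx=3.5,fy=3.5,interpolation=cv2.INTER_NEAREST)[...,::-1])
# grip from depth
for n in("top","side"):
    d=np.load(f"{n}0.npz")["d"]; v,u,P=cloud(n,d)
    m=(np.hypot(P[:,0]-.575,P[:,1]+.25)<.05)&(P[:,2]>.05)&(P[:,2]<.075); Q=P[m]; print(n,m.sum(),Q.mean(0),Q[:,2].max())
    w,V=np.linalg.eigh(np.cov(Q[:,:2].T)); print(np.arctan2(V[1,1],V[0,1])-np.pi/2,w**.5)
    for nm,c,rr in(("core?",(.56,.02),.09),("roll?",(.44,.02),.06)):
        m=(np.hypot(P[:,0]-c[0],P[:,1]-c[1])<rr)&(P[:,2]>.03); Q=P[m]; print(nm,Q.min(0),Q.max(0))
E
```

```text
side corner [ 0.5343  0.2347 -0.1878] heel [0.6121 0.2199] 30.873228003449796 588
top 153 [ 0.57479102 -0.24738713  0.06252096] 0.06720709360244692
0.2962167203457928 [0.00586252 0.01712309]
core? [ 0.5071033  -0.04371475  0.03008583] [0.59114099 0.0404831  0.05527724]
roll? [ 0.38764759 -0.02756732  0.03267331] [0.45635802 0.04128363 0.06059273]
side 145 [ 0.57341708 -0.25298366  0.05977363] 0.06565356410461465
0.31314980416379457 [0.0061316 0.0184421]
core? [ 0.5047018  -0.04670662  0.03004353] [0.59056088 0.04070659 0.05035883]
roll? [ 0.38385952 -0.03162455  0.03005603] [0.4549063  0.04163807 0.05701514]
```

View pics/fit_side.png

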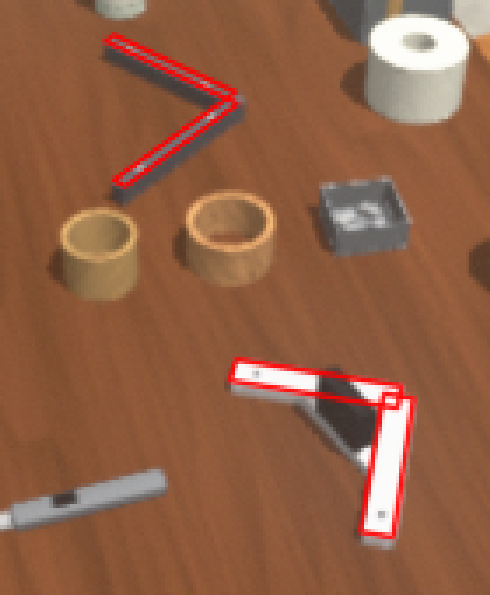

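```bash
cat > go.py <<'E'
from h import *
import sys
# usage: go.py x y z jawangle : remaining displacement in tool frame
s=bot.observe(); p=np.array(s["position"]); M=R.from_euler('xyz',s["tool_rot"])
x,y,z,a=map(float,sys.argv[1:5])
T=R.from_euler('xyz',[np.pi,0,a+np.pi/2])
print("t",s["clock"],"p",p.round(4),"rot",np.round(s["tool_rot"],4),"jaw",round(s["tool_rot"][2]-np.pi/2,4),"F",np.round(s["force"],1),"M",np.round(s["moment"],2),"w",round(s["grip_width"],4),"q",np.round(s["qpos"],2))
print("shift now mm",(M.inv().apply(np.array([x,y,z])-p)*1e3).round(1),"shift in target frame",(T.inv().apply(np.array([x,y,z])-p)*1e3).round(1),"turn",(M.inv()*T).as_rotvec().round(4))
E
python3 -m inch '[{"dx":-40,"dy":-1,"dz":-6,"rz":0.064,"hand":-1},{"dx":-45,"dy":-1.6,"dz":-6,"rz":0.072,"hand":-1},{"dx":-45,"dy":-1.6,"dz":-6,"rz":0.072,"hand":-1},{"dx":-45,"dy":-1.6,"dz":-6,"rz":0.072,"hand":-1},{"dx":-45,"dy":-1.6,"dz":-6,"rz":0.072,"hand":-1},{"dx":-45,"dy":-1.6,"dz":-6,"rz":0.072,"hand":-1},{"dx":-45,"dy":-1.6,"dz":-6,"rz":0.072,"hand":-1},{"dx":-45,"dy":-1.6,"dz":-6,"rz":0.072,"hand":-1},{"dx":-45,"dy":-1.6,"dz":-6,"rz":0.072,"hand":-1},{"dx":-45,"dy":-1.6,"dz":-6,"rz":0.072,"hand":-1}]'
python3 go.py 0.574 -0.25 0.2 0.285
```

```text
t 0.8 p [0.1466 0.6075 0.1969] rot [-3.1415 -0.      2.9047] jaw 1.3339 F [ 0.4  0.2 -0.2] M [-0.    0.03 -0.02] w 0.0856 q [-1.4   0.52 -0.04  1.6   0.02  1.02 -0.11]
shift now mm [-616.7 -733.3   -3.1] shift in target frame [-943.1  169.    -3.1] turn [-0.      0.      1.0489]schema error: expected keys dx, dy, dz, rx, ry, rz, hand
```

```bash

python3 -m inch '[{"dx":-40,"dy":-1,"dz":-6,"rx":0,"ry":0,"rz":0.064,"hand":-1},{"dx":-45,"dy":-1.6,"dz":-6,"rx":0,"ry":0,"rz":0.072,"hand":-1},{"dx":-45,"dy":-1.6,"dz":-6,"rx":0,"ry":0,"rz":0.072,"hand":-1},{"dx":-45,"dy":-1.6,"dz":-6,"rx":0,"ry":0,"rz":0.072,"hand":-1},{"dx":-45,"dy":-1.6,"dz":-6,"rx":0,"ry":0,"rz":0.072,"hand":-1},{"dx":-45,"dy":-1.6,"dz":-6,"rx":0,"ry":0,"rz":0.072,"hand":-1},{"dx":-45,"dy":-1.6,"dz":-6,"rx":0,"ry":0,"rz":0.072,"hand":-1},{"dx":-45,"dy":-1.6,"dz":-6,"rx":0,"ry":0,"rz":0.072,"hand":-1},{"dx":-45,"dy":-1.6,"dz":-6,"rx":0,"ry":0,"rz":0.072,"hand":-1},{"dx":-45,"dy":-1.6,"dz":-6,"rx":0,"ry":0,"rz":0.072,"hand":-1}]'
python3 go.py 0.574 -0.25 0.2 0.285
```

```text
clock: 1.8
position: [0.5096, 0.363, 0.2571]
tool_rot: [3.141, -0.0, 2.19]
force: [0.1, 1.3, 0.8]
grip_width: 0.0858
t 1.8 p [0.5096 0.363  0.2571] rot [ 3.1414 -0.      2.1899] jaw 0.6191 F [0.1 1.3 0.8] M [ 0.01 -0.03  0.01] w 0.0858 q [-0.86  0.48  0.22  1.53 -0.11  1.14 -0.  ]
shift now mm [-536.6 -303.2   57.1] shift in target frame [-606.4 -110.5   57.1] turn [ 2.000e-04 -1.000e-04  3.341e-01]
```

```bash

python3 -m inch '[{"dx":-42,"dy":-20,"dz":0,"rx":0,"ry":0,"rz":0.067,"hand":-1},{"dx":-43,"dy":-18,"dz":0,"rx":0,"ry":0,"rz":0.067,"hand":-1},{"dx":-44,"dy":-15,"dz":0,"rx":0,"ry":0,"rz":0.067,"hand":-1},{"dx":-45,"dy":-12,"dz":0,"rx":0,"ry":0,"rz":0.067,"hand":-1},{"dx":-45,"dy":-10,"dz":0,"rx":0,"ry":0,"rz":0.067,"hand":-1},{"dx":-45,"dy":-8,"dz":0,"rx":0,"ry":0,"rz":0,"hand":-1},{"dx":-45,"dy":-8,"dz":0,"rx":0,"ry":0,"rz":0,"hand":-1},{"dx":-45,"dy":-8,"dz":0,"rx":0,"ry":0,"rz":0,"hand":-1},{"dx":-45,"dy":-8,"dz":0,"rx":0,"ry":0,"rz":0,"hand":-1},{"dx":-45,"dy":-8,"dz":0,"rx":0,"ry":0,"rz":0,"hand":-1}]'
python3 go.py 0.574 -0.25 0.15 0.285
```

```text
clock: 2.8
position: [0.5703, -0.0939, 0.2571]
tool_rot: [3.141, -0.0, 1.858]
force: [0.7, 0.2, 0.8]
grip_width: 0.085
t 2.8 p [ 0.5703 -0.0939  0.2571] rot [ 3.1411e+00 -1.0000e-04  1.8580e+00] jaw 0.2872 F [0.7 0.2 0.8] M [ 0.04 -0.04  0.06] w 0.085 q [-0.23  0.41  0.41  1.67 -0.18  1.1   0.52]
shift now mm [-150.8  -40.8  107.1] shift in target frame [-150.9  -40.4  107.1] turn [ 0.0005 -0.0001  0.0022]
```

```bash

python3 -m inch '[{"dx":-38,"dy":-10,"dz":25,"rx":0,"ry":0,"rz":0,"hand":-1},{"dx":-38,"dy":-10,"dz":27,"rx":0,"ry":0,"rz":0,"hand":-1},{"dx":-38,"dy":-10,"dz":27,"rx":0,"ry":0,"rz":0.002,"hand":-1},{"dx":-37,"dy":-10,"dz":27,"rx":0,"ry":0,"rz":0,"hand":-1},{"dx":0,"dy":0,"dz":0,"rx":0,"ry":0,"rz":0,"hand":-1}]'
python3 go.py 0.574 -0.25 0.025 0.285
python3 - <<'E'
from h import *
for n in("side","top"):
    p,d=bot.grab_frame(n); cv2.imwrite(f"pics/{n}1.png",p[...,::-1])
    if n=="side": cv2.imwrite("pics/side1c.png",cv2.resize(p[150:320,200:370],None,fx=3.5,fy=3.5)[...,::-1])
E
```

```text
clock: 3.3
position: [0.5717, -0.2535, 0.1475]
tool_rot: [-3.137, -0.0, 1.85]
force: [-1.5, 0.6, 0.5]
grip_width: 0.0853
t 3.3 p [ 0.5717 -0.2535  0.1475] rot [-3.1366e+00 -2.0000e-04  1.8498e+00] jaw 0.279 F [-1.5  0.6  0.5] M [ 0.01  0.05 -0.01] w 0.0853 q [ 0.07  0.61  0.38  1.66 -0.26  0.93  0.83]
shift now mm [  2.7   3.8 122.5] shift in target frame [  2.7   3.2 122.5] turn [-0.005  -0.0002 -0.006 ]
```

View pics/side1c.png

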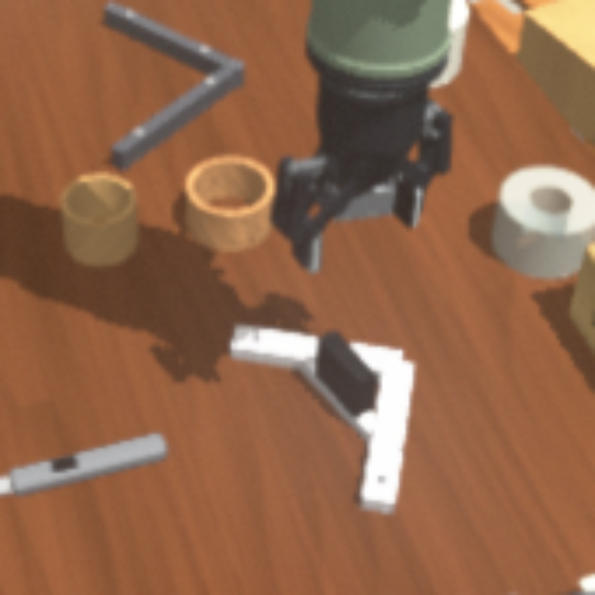

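The side crop shows the open jaws centred above and across the black grip (crop 350,370), with nothing in the way.

```bash
python3 go.py 0.574 -0.25 0.025 0.285
```

```text
t 3.4 p [ 0.5741 -0.2491  0.1502] rot [-3.1404e+00 -5.0000e-04  1.8540e+00] jaw 0.2832 F [ 0.3 -0.   1.4] M [ 0.05 -0.   -0.04] w 0.0853 q [ 0.06  0.61  0.38  1.66 -0.26  0.93  0.82]
shift now mm [ -0.9  -0.2 125.2] shift in target frame [ -0.8  -0.3 125.2] turn [-0.0012 -0.0005 -0.0018]
```

```bash

python3 -m inch '[{"dx":0,"dy":0,"dz":30,"rx":0,"ry":0,"rz":0,"hand":-1},{"dx":0,"dy":0,"dz":30,"rx":0,"ry":0,"rz":0,"hand":-1},{"dx":0,"dy":0,"dz":30,"rx":0,"ry":0,"rz":0,"hand":-1},{"dx":0,"dy":0,"dz":20,"rx":0,"ry":0,"rz":0,"hand":-1},{"dx":0,"dy":0,"dz":15,"rx":0,"ry":0,"rz":0,"hand":-1},{"dx":0,"dy":0,"dz":0,"rx":0,"ry":0,"rz":0,"hand":-1}]'
python3 go.py 0.574 -0.25 0.025 0.285
```

```text
clock: 4.0
position: [0.5744, -0.2471, 0.0249]
tool_rot: [-3.14, -0.001, 1.857]
force: [-0.7, -0.2, 1.0]
grip_width: 0.0853
t 4.0 p [ 0.5744 -0.2471  0.0249] rot [-3.1405e+00 -1.2000e-03  1.8569e+00] jaw 0.2861 F [-0.7 -0.2  1. ] M [ 0.01 -0.   -0.  ] w 0.0853 q [ 0.11  0.77  0.31  1.73 -0.33  0.7   0.88]
shift now mm [-2.7 -1.2 -0.1] shift in target frame [-2.7 -1.2 -0.1] turn [-0.0011 -0.0012  0.0012]
```

```bash

python3 -m inch '[{"dx":-2,"dy":-1,"dz":0,"rx":0,"ry":0,"rz":0,"hand":-0.3},{"dx":0,"dy":0,"dz":0,"rx":0,"ry":0,"rz":0,"hand":0},{"dx":0,"dy":0,"dz":0,"rx":0,"ry":0,"rz":0,"hand":0.3},{"dx":0,"dy":0,"dz":0,"rx":0,"ry":0,"rz":0,"hand":1},{"dx":0,"dy":0,"dz":0,"rx":0,"ry":0,"rz":0,"hand":1},{"dx":0,"dy":0,"dz":0,"rx":0,"ry":0,"rz":0,"hand":1},{"dx":0,"dy":0,"dz":0,"rx":0,"ry":0,"rz":0,"hand":1},{"dx":0,"dy":0,"dz":0,"rx":0,"ry":0,"rz":0,"hand":1}]' 90
python3 go.py 0.574 -0.25 0.025 0.285
python3 - <<'E'
from h import *
for n in("side",):
    p,d=bot.grab_frame(n); 
    if n=="side": cv2.imwrite("pics/side2c.png",cv2.resize(p[150:320,200:370],None,fx=3.5,fy=3.5)[...,::-1])
E
```

```text
clock: 4.8
position: [0.5747, -0.2505, 0.0267]
tool_rot: [3.141, 0.0, 1.856]
force: [-1.3, 1.4, 10.4]
grip_width: 0.0137
t 4.8 p [ 0.5747 -0.2505  0.0267] rot [3.1406e+00 3.0000e-04 1.8558e+00] jaw 0.285 F [-1.3  1.4 10.4] M [0.34 0.31 0.  ] w 0.0137 q [ 0.12  0.76  0.31  1.73 -0.33  0.7   0.88]
shift now mm [ 0.7 -0.6  1.7] shift in target frame [ 0.7 -0.6  1.7] turn [ 0.001   0.0003 -0.    ]
```

View pics/side2c.png

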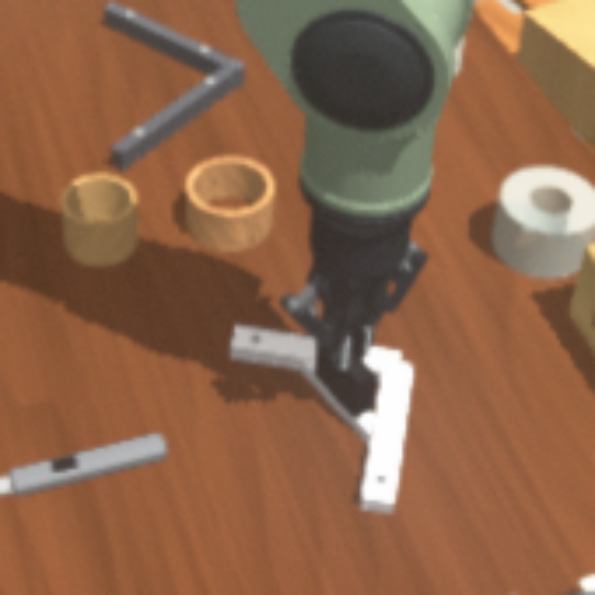

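The side crop shows the fingers closed on the grip and the square still in place. The 13.7 mm opening and 10 N of upward force are odd for a 20 mm grip, so I'll let it settle and check.

```bash

python3 -m inch '[{"dx":0,"dy":0,"dz":0,"rx":0,"ry":0,"rz":0,"hand":1},{"dx":0,"dy":0,"dz":-1,"rx":0,"ry":0,"rz":0,"hand":1},{"dx":0,"dy":0,"dz":-1,"rx":0,"ry":0,"rz":0,"hand":1}]'
python3 go.py 0.574 -0.25 0.025 0.285
python3 -m inch '[{"dx":0,"dy":0,"dz":-2,"rx":0,"ry":0,"rz":0,"hand":1},{"dx":0,"dy":0,"dz":-2,"rx":0,"ry":0,"rz":0,"hand":1},{"dx":0,"dy":0,"dz":0,"rx":0,"ry":0,"rz":0,"hand":1}]'
python3 go.py 0.574 -0.25 0.025 0.285
```

```text
clock: 5.15
position: [0.574, -0.2503, 0.0278]
tool_rot: [-3.141, -0.0, 1.856]
force: [0.4, 0.0, -5.6]
grip_width: 0.0127
t 5.15 p [ 0.574  -0.2503  0.0278] rot [-3.1412e+00 -4.0000e-04  1.8558e+00] jaw 0.285 F [ 0.4  0.  -5.6] M [-0.04  0.01 -0.01] w 0.0127 q [ 0.11  0.76  0.31  1.73 -0.33  0.7   0.88]
shift now mm [0.3 0.1 2.8] shift in target frame [0.3 0.1 2.8] turn [-0.0004 -0.0004  0.    ]
clock: 5.45
position: [0.5743, -0.2508, 0.0324]
tool_rot: [3.141, 0.0, 1.856]
force: [-0.1, -0.3, 0.7]
grip_width: 0.0002
t 5.45 p [ 0.5743 -0.2508  0.0324] rot [3.1414e+00 5.0000e-04 1.8556e+00] jaw 0.2848 F [-0.1 -0.3  0.7] M [-0.    0.03  0.01] w 0.0002 q [ 0.11  0.76  0.31  1.72 -0.33  0.71  0.88]
shift now mm [ 0.9 -0.1  7.4] shift in target frame [ 0.9 -0.1  7.4] turn [ 0.0002  0.0005 -0.0002]
```

```bash
python3 - <<'E'
from h import *
for n in("side","top"):
    p,d=bot.grab_frame(n); np.savez(f"{n}3.npz",p=p,d=d)
    c=p[150:320,200:370] if n=="side" else p[120:250,240:430]
    cv2.imwrite(f"pics/{n}3c.png",cv2.resize(c,None,fx=3.5,fy=3.5)[...,::-1])
E
```

```text
(no output)
```

View pics/side3c.png

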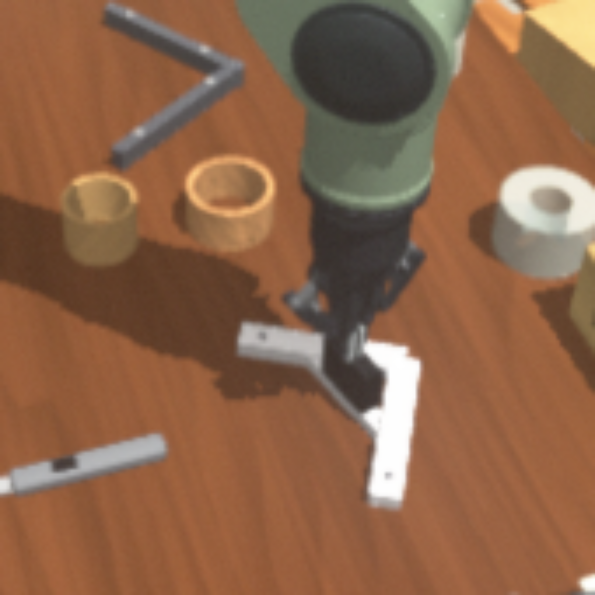

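View pics/top3c.png

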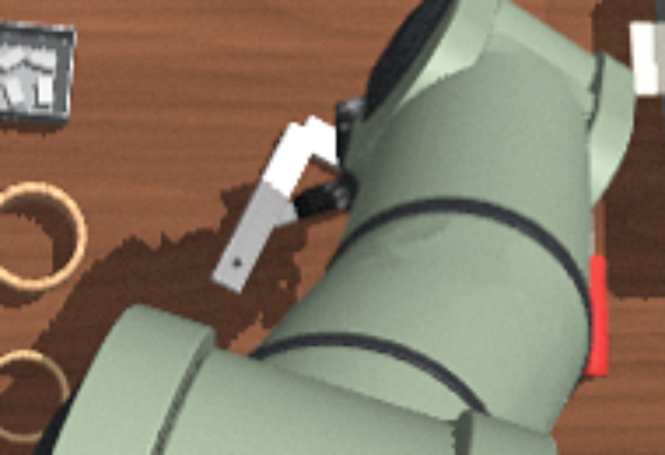

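```bash
python3 - <<'E'
from h import *
s=bot.observe(); p=np.array(s["position"]); print(p)
for n in("side","top"):
    im=np.load(f"{n}3.npz")["p"].copy(); d=np.load(f"{n}3.npz")["d"]
    for z,c in((0,(255,0,0)),(.05,(0,255,0)),(.1,(0,0,255))):
        uv=proj(n,p+[0,0,z])[0]; print(n,z,uv)
        cv2.circle(im,tuple(int(round(a*16)) for a in uv),16,c,-1,cv2.LINE_AA,4)
    c=im[210:280,265:345] if n=="side" else im[120:250,240:430]
    f=8 if n=="side" else 4
    cv2.imwrite(f"pics/{n}4c.png",cv2.resize(c,None,fx=f,fy=f,interpolation=cv2.INTER_NEAREST)[...,::-1])
d=np.load("side3.npz")["d"]; v,u,P=cloud("side",d)
m=(abs(P[:,0]-.574)<.06)&(abs(P[:,1]+.25)<.06)&(P[:,2]>.03)&(P[:,2]<.16)
for lo in np.arange(.03,.16,.015):
    Q=P[m&(P[:,2]>lo)&(P[:,2]<lo+.015)]
    if len(Q): print(round(lo,3),len(Q),Q.min(0).round(3),Q.max(0).round(3))
E
```

```text
[ 0.57458876 -0.25060951  0.03222577]
side 0 [298.08653208 257.92173439]
side 0.05 [299.25595205 246.47598045]
side 0.1 [300.48994027 234.27253392]
top 0 [335.5607539  177.95243127]
top 0.05 [339.85488136 175.17787364]
top 0.1 [344.57210063 172.12870221]
0.03 57 [ 0.564 -0.278  0.031] [ 0.597 -0.223  0.045]
0.045 68 [ 0.564 -0.278  0.045] [ 0.598 -0.222  0.06 ]
0.06 45 [ 0.566 -0.277  0.06 ] [ 0.596 -0.226  0.075]
0.075 38 [ 0.559 -0.263  0.075] [ 0.589 -0.248  0.09 ]
0.09 27 [ 0.561 -0.265  0.09 ] [ 0.588 -0.251  0.104]
0.105 57 [ 0.548 -0.272  0.105] [ 0.61  -0.249  0.12 ]
0.12 81 [ 0.536 -0.274  0.12 ] [ 0.618 -0.246  0.135]
0.135 85 [ 0.522 -0.279  0.135] [ 0.631 -0.243  0.15 ]
0.15 115 [ 0.515 -0.281  0.15 ] [ 0.631 -0.232  0.16 ]
```

View pics/side4c.png

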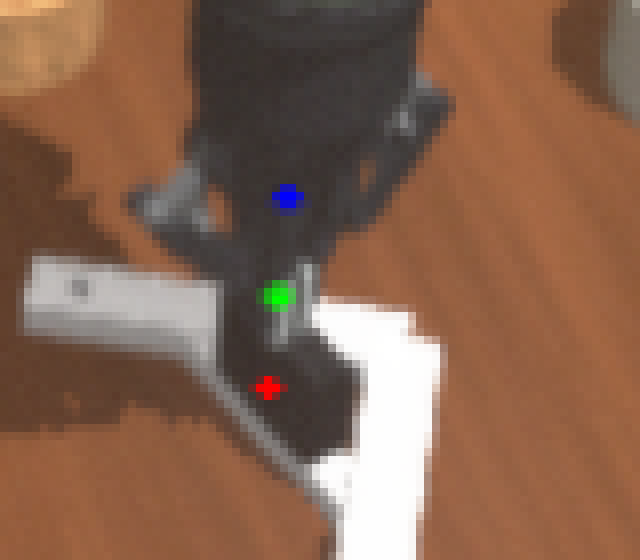

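```bash
python3 - <<'E'
from h import *
d=np.load("side3.npz")["d"]; v,u,P=cloud("side",d)
D={(a,b):q for a,b,q in zip(v,u,P)}
for r in range(232,270,2):
    print(r,*["%4d,%4d,%3d |"%tuple((D.get((r,c),np.zeros(3))*1000).round()) for c in range(292,312,2)])
E
```

```text
232  539,-273,174 |  546,-271,170 |  552,-270,167 |  559,-268,163 |  561,-276,170 |  567,-274,166 |  579,-263,152 |  585,-263,150 |  590,-265,151 |  662,-134,  1 |
234  541,-270,162 |  547,-270,160 |  553,-268,157 |  559,-267,155 |  561,-276,162 |  569,-272,156 |  581,-259,140 |  583,-267,147 |  592,-261,138 |  603,-251,126 |
236  599,-135,  2 |  557,-247,127 |  553,-270,151 |  561,-266,145 |  564,-271,149 |  572,-268,143 |  582,-259,132 |  586,-263,135 |  591,-264,134 |  603,-254,120 |
238  598,-139, -3 |  556,-250,122 |  559,-257,129 |  561,-266,137 |  564,-272,142 |  572,-268,135 |  582,-261,125 |  589,-259,121 |  646,-158,  2 |  604,-253,111 |
240  549,-254,120 |  555,-255,120 |  560,-257,120 |  562,-265,128 |  567,-267,129 |  577,-258,116 |  583,-259,115 |  589,-259,113 |  644,-162, -3 |  651,-164, -3 |
242  542,-271,132 |  549,-270,128 |  558,-262,118 |  564,-263,117 |  569,-264,116 |  579,-255,104 |  583,-261,109 |  633,-172,  1 |  640,-173,  0 |  646,-175,  0 |
244  543,-271,124 |  549,-270,121 |  555,-269,118 |  564,-264,110 |  569,-266,110 |  577,-261,103 |  587,-253, 91 | 
[... 1315 characters left out ...]
9,-276, 46 |  595,-275, 43 |  611,-257, 17 |
262  564,-234, -2 |  568,-238,  1 |  572,-245,  9 |  573,-257, 22 |  576,-263, 28 |  578,-273, 38 |  582,-277, 42 |  588,-278, 41 |  597,-274, 32 |  611,-260, 12 |
264  561,-242, -1 |  566,-244,  0 |  572,-246,  1 |  575,-253,  7 |  576,-265, 21 |  579,-271, 27 |  583,-277, 32 |  590,-276, 28 |  597,-274, 24 |  606,-271, 17 |
266  558,-249, -1 |  563,-253,  1 |  570,-253, -1 |  575,-255,  0 |  577,-264,  9 |  580,-272, 19 |  582,-281, 28 |  591,-275, 18 |  604,-262, -2 |  604,-276, 15 |
268  556,-256, -1 |  561,-259,  1 |  565,-264,  5 |  572,-262,  0 |  579,-263, -2 |  580,-273, 10 |  585,-277, 13 |  590,-278, 13 |  595,-281, 14 |  601,-282, 14 |
```

```bash

python3 -m inch '[{"dx":0,"dy":0,"dz":-20,"rx":0,"ry":0,"rz":0,"hand":1},{"dx":0,"dy":0,"dz":-35,"rx":0,"ry":0,"rz":0,"hand":1},{"dx":0,"dy":0,"dz":-35,"rx":0,"ry":0,"rz":0,"hand":1},{"dx":0,"dy":0,"dz":-20,"rx":0,"ry":0,"rz":0,"hand":1},{"dx":0,"dy":0,"dz":0,"rx":0,"ry":0,"rz":0,"hand":1}]'
python3 - <<'E'
from h import *
s=bot.observe(); p=np.array(s["position"]); print(p,s["grip_width"],s["tool_rot"])
n="side"
im,d=bot.grab_frame(n); np.savez(f"{n}5.npz",p=im,d=d)
for z,c in((0,(255,0,0)),(.05,(0,255,0)),(.1,(0,0,255))):
        uv=proj(n,p+[0,0,z])[0]
        cv2.circle(im,tuple(int(round(a*16)) for a in uv),16,c,-1,cv2.LINE_AA,4)
cv2.imwrite(f"pics/{n}5c.png",cv2.resize(im[170:310,240:380],None,fx=4,fy=4,interpolation=cv2.INTER_NEAREST)[...,::-1])
v,u,P=cloud(n,d)
m=(np.hypot(P[:,0]-p[0],P[:,1]-p[1])<.06)&(P[:,2]>.07)
for lo in np.arange(.07,.24,.01):
    Q=P[m&(P[:,2]>lo)&(P[:,2]<lo+.01)]
    if len(Q): print(round(lo,3),len(Q),Q.min(0).round(3),Q.max(0).round(3))
E
```

```text
clock: 6.05
position: [0.5758, -0.2511, 0.145]
tool_rot: [3.138, 0.003, 1.856]
force: [0.7, 0.8, 0.2]
grip_width: 0.0002
[ 0.57578526 -0.25113187  0.14502315] 0.00018135832570001365 [3.13750482e+00 2.63109084e-03 1.85571342e+00]
0.17 3 [ 0.571 -0.263  0.178] [ 0.574 -0.256  0.18 ]
0.18 17 [ 0.561 -0.264  0.181] [ 0.589 -0.25   0.19 ]
0.19 30 [ 0.56  -0.265  0.191] [ 0.59  -0.249  0.2  ]
0.2 32 [ 0.561 -0.266  0.2  ] [ 0.59  -0.252  0.21 ]
0.21 18 [ 0.562 -0.264  0.21 ] [ 0.588 -0.256  0.219]
0.22 56 [ 0.548 -0.273  0.22 ] [ 0.61  -0.247  0.23 ]
0.23 75 [ 0.538 -0.274  0.23 ] [ 0.615 -0.244  0.24 ]
```

View pics/side5c.png

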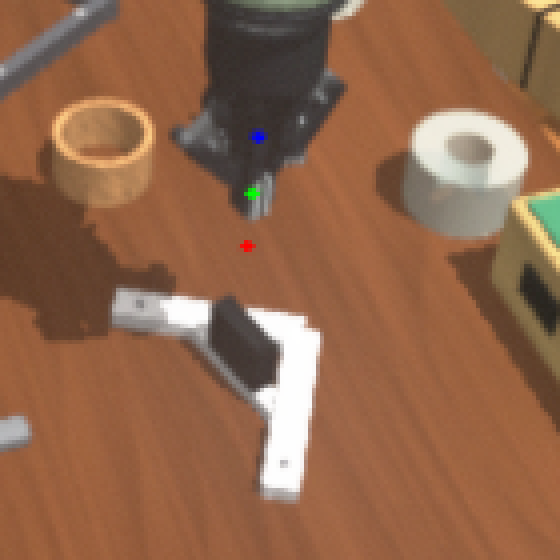

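The fingertips really end about 32 mm above the reported TCP: the red dot is the reported point, and the tips are at crop (258,216), with depth z ≈ 0.178 against 0.145. The first grip therefore only caught the top of the handle. The square slid a few mm and is still flat. I'll re-measure it and go deeper.

```bash
cat > sq.py <<'E'
from fit import *
def sqpose(n,p,d,box,init,which="square"):
    hsv=cv2.cvtColor(p,cv2.COLOR_RGB2HSV); l,t,r,b=box
    m=np.zeros((384,512),bool); m[t:b,l:r]=(hsv[...,1]<90)[t:b,l:r]&(hsv[...,2]>110)[t:b,l:r]
    return fit(n,which,m,init),m
E
python3 - <<'E'
from sq import *
z=np.load("side5.npz"); 
(q,e),m=sqpose("side",z["p"],z["d"],(258,238,330,302),[.58,-.25,.28]); print("now",q.round(4),e,m.sum())
z=np.load("side0.npz"); 
(q0,e),m=sqpose("side",z["p"],z["d"],(258,236,325,302),[.574,-.25,.28]); print("before same mask",q0.round(4),e,m.sum())
z=np.load("top0.npz"); 
(q0,e),m=sqpose("top",z["p"],z["d"],(295,150,380,212),[.574,-.25,.28]); print("before top",q0.round(4),e,m.sum())
v,u,P=cloud("side",np.load("side5.npz")["d"])
m=(np.hypot(P[:,0]-.58,P[:,1]+.25)<.05)&(P[:,2]>.057)&(P[:,2]<.068);Q=P[m];print(m.sum(),Q.mean(0))
E
python3 go.py .58 -.25 -.006 .285
```

```text
now [ 0.5818 -0.2436  0.2903] 163.48143451176907 909
before same mask [ 0.5755 -0.246   0.2929] 158.6483820098813 890
before top [ 0.5761 -0.2508  0.2994] 38.711702350167776 1013
119 [ 0.58076913 -0.24944867  0.06121503]
t 6.1 p [ 0.5751 -0.2507  0.1433] rot [3.1392e+00 1.3000e-03 1.8559e+00] jaw 0.2851 F [-0.3 -0.4 -0.3] M [-0.03 -0.02  0.04] w 0.0001 q [ 0.07  0.61  0.38  1.66 -0.27  0.91  0.83]
shift now mm [ -0.6   4.6 149.3] shift in target frame [ -0.7   4.9 149.3] turn [0.0024 0.0013 0.0001]
```

```bash

python3 -m inch '[{"dx":0.5,"dy":3,"dz":0,"rx":0,"ry":0,"rz":-0.004,"hand":-1},{"dx":0.5,"dy":3.5,"dz":0,"rx":0,"ry":0,"rz":0,"hand":-1},{"dx":0,"dy":0,"dz":10,"rx":0,"ry":0,"rz":0,"hand":-1},{"dx":0,"dy":0,"dz":20,"rx":0,"ry":0,"rz":0,"hand":-1},{"dx":0,"dy":0,"dz":30,"rx":0,"ry":0,"rz":0,"hand":-1},{"dx":0,"dy":0,"dz":30,"rx":0,"ry":0,"rz":0,"hand":-1},{"dx":0,"dy":0,"dz":20,"rx":0,"ry":0,"rz":0,"hand":-1}]'
python3 go.py .581 -.248 -.006 .289
```

```text
clock: 6.8
position: [0.5789, -0.2471, 0.0286]
tool_rot: [-3.139, -0.002, 1.86]
force: [-0.2, 0.3, -0.3]
grip_width: 0.0852
t 6.8 p [ 0.5789 -0.2471  0.0286] rot [-3.1391e+00 -1.6000e-03  1.8598e+00] jaw 0.289 F [-0.2  0.3 -0.3] M [ 0.02 -0.01  0.01] w 0.0852 q [ 0.11  0.77  0.31  1.71 -0.33  0.71  0.88]
shift now mm [-1.5  1.8 34.6] shift in target frame [-1.5  1.8 34.6] turn [-0.0025 -0.0016 -0.    ]
```

```bash

python3 -m inch '[{"dx":-1,"dy":1.5,"dz":10,"rx":0,"ry":0,"rz":0,"hand":-1},{"dx":0,"dy":0,"dz":10,"rx":0,"ry":0,"rz":0,"hand":-1},{"dx":0,"dy":0,"dz":8,"rx":0,"ry":0,"rz":0,"hand":-1},{"dx":0,"dy":0,"dz":5,"rx":0,"ry":0,"rz":0,"hand":-1},{"dx":0,"dy":0,"dz":0,"rx":0,"ry":0,"rz":0,"hand":-1}]'
python3 go.py .581 -.248 -.006 .289
```

```text
clock: 7.3
position: [0.5818, -0.2482, -0.0013]
tool_rot: [-3.141, -0.0, 1.86]
force: [-0.2, 0.4, -0.2]
grip_width: 0.0855
t 7.3 p [ 0.5818 -0.2482 -0.0013] rot [-3.1414e+00 -2.0000e-04  1.8597e+00] jaw 0.2889 F [-0.2  0.4 -0.2] M [ 0.03  0.02 -0.04] w 0.0855 q [ 0.12  0.81  0.29  1.72 -0.34  0.66  0.89]
shift now mm [ 0.4 -0.7  4.7] shift in target frame [ 0.4 -0.7  4.7] turn [-0.0002 -0.0002 -0.0001]
```

```bash

python3 -m inch '[{"dx":0,"dy":0,"dz":4,"rx":0,"ry":0,"rz":0,"hand":-0.3},{"dx":0,"dy":0,"dz":0,"rx":0,"ry":0,"rz":0,"hand":0},{"dx":0,"dy":0,"dz":0,"rx":0,"ry":0,"rz":0,"hand":0.3},{"dx":0,"dy":0,"dz":0,"rx":0,"ry":0,"rz":0,"hand":1},{"dx":0,"dy":0,"dz":0,"rx":0,"ry":0,"rz":0,"hand":1},{"dx":0,"dy":0,"dz":0,"rx":0,"ry":0,"rz":0,"hand":1},{"dx":0,"dy":0,"dz":0,"rx":0,"ry":0,"rz":0,"hand":1}]' 100
python3 go.py .581 -.248 -.006 .289
```

```text
clock: 8.0
position: [0.582, -0.2483, -0.0046]
tool_rot: [3.141, 0.0, 1.86]
force: [-2.1, 0.5, 5.2]
grip_width: 0.0182
t 8.0 p [ 0.582  -0.2483 -0.0046] rot [3.1413e+00 2.0000e-04 1.8596e+00] jaw 0.2889 F [-2.1  0.5  5.2] M [ 0.1   0.36 -0.02] w 0.0182 q [ 0.12  0.82  0.29  1.72 -0.35  0.66  0.89]
shift now mm [ 0.6 -0.9  1.4] shift in target frame [ 0.6 -0.9  1.4] turn [ 0.0003  0.0002 -0.0001]
```

```bash

python3 -m inch '[{"dx":0,"dy":0,"dz":0,"rx":0,"ry":0,"rz":0,"hand":1},{"dx":0,"dy":0,"dz":-3,"rx":0,"ry":0,"rz":0,"hand":1},{"dx":0,"dy":0,"dz":-8,"rx":0,"ry":0,"rz":0,"hand":1},{"dx":0,"dy":0,"dz":-14,"rx":0,"ry":0,"rz":0,"hand":1},{"dx":0,"dy":0,"dz":-15,"rx":0,"ry":0,"rz":0,"hand":1},{"dx":0,"dy":0,"dz":0,"rx":0,"ry":0,"rz":0,"hand":1},{"dx":0,"dy":0,"dz":0,"rx":0,"ry":0,"rz":0,"hand":1}]'
python3 go.py .581 -.248 -.006 .289
python3 - <<'E'
from h import *
n="side"
im,d=bot.grab_frame(n); np.savez(f"{n}6.npz",p=im,d=d)
cv2.imwrite(f"pics/{n}6c.png",cv2.resize(im[170:310,240:380],None,fx=4,fy=4,interpolation=cv2.INTER_NEAREST)[...,::-1])
v,u,P=cloud(n,d)
hsv=cv2.cvtColor(im,cv2.COLOR_RGB2HSV); w=((hsv[...,2]>225)&(hsv[...,1]<40))[v,u]
m=w&(np.hypot(P[:,0]-.62,P[:,1]+.23)<.15)&(P[:,2]>.03); Q=P[m]
A=np.c_[Q[:,:2],np.ones(len(Q))]
for _ in range(3):
    c=np.linalg.lstsq(A,Q[:,2],rcond=None)[0]; k=abs(A@c-Q[:,2])<.006; A,Q=A[k],Q[k]
print(len(Q),Q.mean(0),"slopes",c)
E
```

```text
clock: 8.7
position: [0.5822, -0.2482, 0.0355]
tool_rot: [3.141, 0.0, 1.86]
force: [-0.2, -0.3, -5.8]
grip_width: 0.0186
t 8.7 p [ 0.5822 -0.2482  0.0355] rot [3.1407e+00 5.0000e-04 1.8600e+00] jaw 0.2892 F [-0.2 -0.3 -5.8] M [0.01 0.07 0.05] w 0.0186 q [ 0.1   0.76  0.31  1.71 -0.33  0.73  0.87]
shift now mm [ 0.5 -1.2 41.5] shift in target frame [ 0.5 -1.1 41.5] turn [0.0009 0.0005 0.0002]
425 [ 0.60540623 -0.29072975  0.05536569] slopes [0.00996932 0.00300438 0.05020366]
```

View pics/side6c.png

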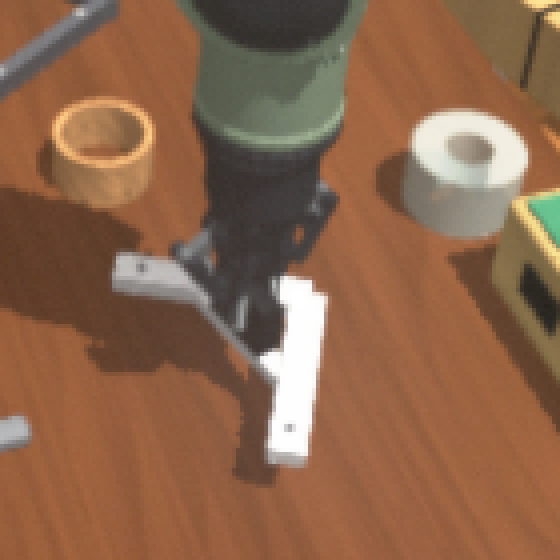

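The square is held firmly. It weighs about 5.8 N, hangs level (slopes ≤1 %) and shows a clear shadow beneath it. Next I'll raise it and carry it over to a point set back from the corner.

```bash

python3 -m inch '[{"dx":0,"dy":0,"dz":-15,"rx":0,"ry":0,"rz":0,"hand":1},{"dx":5,"dy":-1,"dz":-25,"rx":0,"ry":0,"rz":0,"hand":1},{"dx":15,"dy":-1,"dz":-25,"rx":0,"ry":0,"rz":0.02,"hand":1},{"dx":25,"dy":-3,"dz":-5,"rx":0,"ry":0,"rz":0.04,"hand":1},{"dx":32,"dy":-2,"dz":0,"rx":0,"ry":0,"rz":0.04,"hand":1},{"dx":35,"dy":-1,"dz":0,"rx":0,"ry":0,"rz":0.04,"hand":1},{"dx":35,"dy":0,"dz":0,"rx":0,"ry":0,"rz":0.04,"hand":1},{"dx":35,"dy":0,"dz":0,"rx":0,"ry":0,"rz":0.04,"hand":1},{"dx":35,"dy":-2,"dz":0,"rx":0,"ry":0,"rz":0.04,"hand":1},{"dx":35,"dy":-4,"dz":0,"rx":0,"ry":0,"rz":0.04,"hand":1}]'
python3 go.py .4893 .2432 .105 -.187
```

```text
clock: 9.75
position: [0.5294, -0.001, 0.1056]
tool_rot: [3.141, -0.0, 1.558]
force: [1.0, 0.3, -4.9]
grip_width: 0.0186
t 9.75 p [ 0.5294 -0.001   0.1056] rot [ 3.1412e+00 -3.0000e-04  1.5579e+00] jaw -0.0129 F [ 1.   0.3 -4.9] M [0.06 0.02 0.01] w 0.0186 q [-0.45  0.54  0.46  1.95 -0.35  0.72  0.21]
shift now mm [243.7 -43.2   0.7] shift in target frame [232.5 -84.8   0.6] turn [ 0.0003 -0.0004  0.1741]
```

```bash

python3 -m inch '[{"dx":34,"dy":-6,"dz":0,"rx":0,"ry":0,"rz":0.04,"hand":1},{"dx":34,"dy":-8,"dz":0,"rx":0,"ry":0,"rz":0.04,"hand":1},{"dx":34,"dy":-9,"dz":0,"rx":0,"ry":0,"rz":0.04,"hand":1},{"dx":34,"dy":-10,"dz":0,"rx":0,"ry":0,"rz":0.04,"hand":1},{"dx":32,"dy":-12,"dz":0,"rx":0,"ry":0,"rz":0.014,"hand":1},{"dx":28,"dy":-10,"dz":0,"rx":0,"ry":0,"rz":0,"hand":1},{"dx":20,"dy":-6,"dz":0,"rx":0,"ry":0,"rz":0,"hand":1},{"dx":10,"dy":-4,"dz":0,"rx":0,"ry":0,"rz":0,"hand":1},{"dx":0,"dy":0,"dz":0,"rx":0,"ry":0,"rz":0,"hand":1}]'
python3 go.py .4893 .2432 .105 -.187
```

```text
clock: 10.65
position: [0.4906, 0.2312, 0.1051]
tool_rot: [-3.141, -0.0, 1.388]
force: [1.1, 0.3, -5.6]
grip_width: 0.0185
t 10.65 p [0.4906 0.2312 0.1051] rot [-3.1414e+00 -3.0000e-04  1.3877e+00] jaw -0.1831 F [ 1.1  0.3 -5.6] M [0.01 0.   0.01] w 0.0185 q [-0.92  0.58  0.52  1.92 -0.41  0.75 -0.35]
shift now mm [11.6 -3.5  0.1] shift in target frame [11.6 -3.5  0.1] turn [-0.0002 -0.0003  0.0039]
```

```bash

python3 -m inch '[{"dx":6,"dy":-2,"dz":15,"rx":0,"ry":0,"rz":0.004,"hand":1},{"dx":6,"dy":-1.5,"dz":25,"rx":0,"ry":0,"rz":0,"hand":1},{"dx":0,"dy":0,"dz":25,"rx":0,"ry":0,"rz":0,"hand":1},{"dx":0,"dy":0,"dz":20,"rx":0,"ry":0,"rz":0,"hand":1},{"dx":0,"dy":0,"dz":7,"rx":0,"ry":0,"rz":0,"hand":1},{"dx":0,"dy":0,"dz":0,"rx":0,"ry":0,"rz":0,"hand":1}]'
python3 go.py .4893 .2432 -.004 -.187
python3 - <<'E'
from fit import *
for n in("side","top"):
    im,d=bot.grab_frame(n); np.savez(f"{n}7.npz",p=im,d=d)
    c=im[130:220,190:310] if n=="side" else im[140:260,90:250]
    cv2.imwrite(f"pics/{n}7c.png",cv2.resize(c,None,fx=5,fy=5,interpolation=cv2.INTER_NEAREST)[...,::-1])
E
```

```text
clock: 11.25
position: [0.4895, 0.2413, 0.0119]
tool_rot: [-3.14, 0.002, 1.38]
force: [0.5, 0.5, -4.5]
grip_width: 0.0185
t 11.25 p [0.4895 0.2413 0.0119] rot [-3.1404e+00  1.5000e-03  1.3803e+00] jaw -0.1905 F [ 0.5  0.5 -4.5] M [0.03 0.11 0.  ] w 0.0185 q [-0.86  0.72  0.41  1.95 -0.51  0.57 -0.29]
shift now mm [ 1.9 -0.6 15.9] shift in target frame [ 1.9 -0.6 15.9] turn [-0.0012  0.0015 -0.0035]
```

View pics/side7c.png

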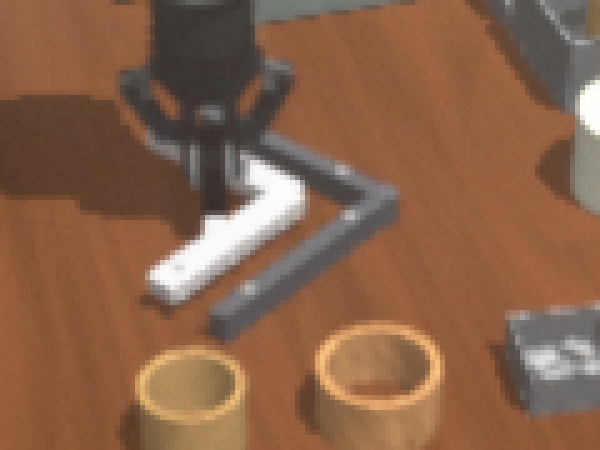

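View pics/top7c.png

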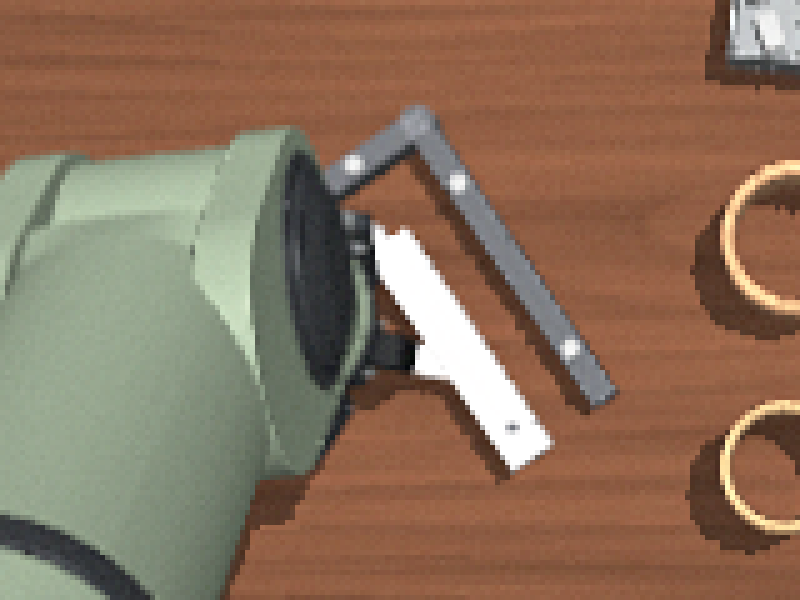

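The square sits inside the corner, set back and parallel to the fence. In the top crop its right leg runs (390,235)–(545,440), and the fence face is parallel about 28 mm away. Lowering it now.

```bash

python3 -m inch '[{"dx":1,"dy":0,"dz":8,"rx":0,"ry":0,"rz":-0.003,"hand":1},{"dx":0,"dy":0,"dz":6,"rx":0,"ry":0,"rz":0,"hand":1},{"dx":0,"dy":0,"dz":0,"rx":0,"ry":0,"rz":0,"hand":1},{"dx":0,"dy":0,"dz":0,"rx":0,"ry":0,"rz":0,"hand":1}]'
python3 go.py .5335 .2348 -.004 -.187
```

```text
clock: 11.75
position: [0.4899, 0.2434, -0.0011]
tool_rot: [-3.141, 0.0, 1.385]
force: [0.1, -0.2, -4.1]
grip_width: 0.0184
t 11.75 p [ 0.4899  0.2434 -0.0011] rot [-3.1414e+00  2.0000e-04  1.3848e+00] jaw -0.186 F [ 0.1 -0.2 -4.1] M [0.05 0.03 0.02] w 0.0184 q [-0.85  0.74  0.39  1.95 -0.52  0.55 -0.28]
shift now mm [-0.4 44.4  2.9] shift in target frame [-0.4 44.4  2.9] turn [-0.0002  0.0002  0.001 ]
```

```bash

python3 -m inch '[{"dx":0,"dy":6,"dz":1,"rx":0,"ry":0,"rz":0,"hand":1},{"dx":0,"dy":10,"dz":1,"rx":0,"ry":0,"rz":0,"hand":1},{"dx":0,"dy":10,"dz":0.5,"rx":0,"ry":0,"rz":0,"hand":1},{"dx":0,"dy":7,"dz":0,"rx":0,"ry":0,"rz":0,"hand":1},{"dx":0,"dy":3,"dz":0,"rx":0,"ry":0,"rz":0,"hand":1},{"dx":0,"dy":0,"dz":0,"rx":0,"ry":0,"rz":0,"hand":1},{"dx":0,"dy":0,"dz":0,"rx":0,"ry":0,"rz":0,"hand":1}]'
python3 go.py .5335 .2348 -.004 -.187
```

```text
clock: 12.45
position: [0.5251, 0.2368, -0.0037]
tool_rot: [-3.141, 0.0, 1.385]
force: [-0.2, 0.8, -5.0]
grip_width: 0.0189
t 12.45 p [ 0.5251  0.2368 -0.0037] rot [-3.1412e+00  1.0000e-04  1.3848e+00] jaw -0.186 F [-0.2  0.8 -5. ] M [0.01 0.06 0.  ] w 0.0189 q [-0.8   0.78  0.4   1.88 -0.51  0.59 -0.26]
shift now mm [-0.4  8.6  0.3] shift in target frame [-0.4  8.6  0.3] turn [-0.0004  0.0001  0.001 ]
```

```bash

python3 -m inch '[{"dx":0,"dy":2,"dz":0,"rx":0,"ry":0,"rz":0,"hand":1},{"dx":0,"dy":2,"dz":0,"rx":0,"ry":0,"rz":0,"hand":1},{"dx":0,"dy":1.5,"dz":0,"rx":0,"ry":0,"rz":0,"hand":1},{"dx":0,"dy":0,"dz":0,"rx":0,"ry":0,"rz":0,"hand":1},{"dx":0,"dy":0,"dz":0,"rx":0,"ry":0,"rz":0,"hand":1}]'
python3 go.py .5335 .2348 -.004 -.187
```

```text
clock: 12.95
position: [0.5291, 0.2356, -0.004]
tool_rot: [-3.139, 0.001, 1.385]
force: [-7.3, -1.4, -4.1]
grip_width: 0.0187
t 12.95 p [ 0.5291  0.2356 -0.004 ] rot [-3.1386e+00  1.2000e-03  1.3850e+00] jaw -0.1858 F [-7.3 -1.4 -4.1] M [-0.2   1.72 -0.05] w 0.0187 q [-0.79  0.78  0.4   1.87 -0.51  0.6  -0.26]
shift now mm [ 0.1  4.4 -0.1] shift in target frame [ 0.1  4.4 -0. ] turn [-0.003   0.0012  0.0012]
```

```bash
cat > f.py <<'E'
from h import *
s=bot.observe();a=-.187
F=np.array(s["force"]);t=np.radians(225)+a;L=np.array([np.cos(t),np.sin(t)]);t=np.radians(135)+a;Q=np.array([np.cos(t),np.sin(t)])
p=np.array(s["position"]); o=p[:2]-[.5335,.2348]; c,sn=np.cos(a),np.sin(a)
print("clock",s["clock"],"N left %.1f right %.1f Fz %.1f"%(F[:2]@L,F[:2]@Q,F[2]),"M",np.round(s["moment"],2),"corner-frame TCP mm",np.round([1e3*(c*o[0]+sn*o[1]),1e3*(-sn*o[0]+c*o[1])],1),"z",p[2].round(4),"jaw",round(s["tool_rot"][2]-np.pi/2,4),"rp",np.round(s["tool_rot"][:2],4),"w",round(s["grip_width"],4))
E
python3 f.py
python3 -m inch '[{"dx":-0.7,"dy":0.7,"dz":0,"rx":0,"ry":0,"rz":0,"hand":1},{"dx":0,"dy":0,"dz":0,"rx":0,"ry":0,"rz":0,"hand":1},{"dx":0,"dy":0,"dz":0,"rx":0,"ry":0,"rz":0,"hand":1}]'
python3 f.py
python3 -m inch '[{"dx":-0.7,"dy":0.7,"dz":0,"rx":0,"ry":0,"rz":0,"hand":1},{"dx":0,"dy":0,"dz":0,"rx":0,"ry":0,"rz":0,"hand":1},{"dx":0,"dy":0,"dz":0,"rx":0,"ry":0,"rz":0,"hand":1}]'
python3 f.py
```

```text
clock 12.95 N left 6.8 right 2.9 Fz -4.1 M [-0.2   1.72 -0.05] corner-frame TCP mm [-4.4 -0.1] z -0.004 jaw -0.1858 rp [-3.1386e+00  1.2000e-03] w 0.0187
clock: 13.25
position: [0.5297, 0.2347, -0.0041]
tool_rot: [-3.139, 0.001, 1.385]
force: [-6.9, -1.3, -5.1]
grip_width: 0.0188
clock 13.25 N left 6.4 right 2.8 Fz -5.1 M [-0.2   1.71  0.01] corner-frame TCP mm [-3.7 -0.8] z -0.0041 jaw -0.1858 rp [-3.1386e+00  1.2000e-03] w 0.0188
clock: 13.55
position: [0.5302, 0.2339, -0.0041]
tool_rot: [-3.139, 0.001, 1.385]
force: [-7.8, -0.3, -5.3]
grip_width: 0.0185
clock 13.55 N left 6.7 right 4.1 Fz -5.3 M [-0.23  1.73 -0.05] corner-frame TCP mm [-3.1 -1.5] z -0.0041 jaw -0.1858 rp [-3.1385e+00  1.3000e-03] w 0.0185
```

Moving parallel to the left fence keeps N_left constant, so only the left face is touching. I'll slide along it until the right fence loads.

```bash

python3 -m inch '[{"dx":-0.7,"dy":0.7,"dz":0,"rx":0,"ry":0,"rz":0,"hand":1},{"dx":-0.7,"dy":0.7,"dz":0,"rx":0,"ry":0,"rz":0,"hand":1},{"dx":0,"dy":0,"dz":0,"rx":0,"ry":0,"rz":0,"hand":1},{"dx":0,"dy":0,"dz":0,"rx":0,"ry":0,"rz":0,"hand":1}]'
python3 f.py
python3 -m inch '[{"dx":-0.7,"dy":0.7,"dz":0,"rx":0,"ry":0,"rz":0,"hand":1},{"dx":-0.7,"dy":0.7,"dz":0,"rx":0,"ry":0,"rz":0,"hand":1},{"dx":0,"dy":0,"dz":0,"rx":0,"ry":0,"rz":0,"hand":1},{"dx":0,"dy":0,"dz":0,"rx":0,"ry":0,"rz":0,"hand":1}]'
python3 f.py
```

```text
clock: 13.95
position: [0.5312, 0.2327, -0.0041]
tool_rot: [-3.138, 0.001, 1.385]
force: [-7.5, 1.5, -5.2]
grip_width: 0.0187
clock 13.95 N left 5.4 right 5.5 Fz -5.2 M [ 0.19  1.93 -0.26] corner-frame TCP mm [-1.9 -2.5] z -0.0041 jaw -0.1857 rp [-3.1382e+00  8.0000e-04] w 0.0187
clock: 14.35
position: [0.5313, 0.2326, -0.0041]
tool_rot: [-3.136, -0.0, 1.386]
force: [-13.7, 8.6, -1.1]
grip_width: 0.0185
clock 14.35 N left 6.5 right 14.8 Fz -1.1 M [ 1.72  3.22 -0.53] corner-frame TCP mm [-1.8 -2.6] z -0.0041 jaw -0.1848 rp [-3.1363e+00 -4.0000e-04] w 0.0185
```

```bash

python3 -m inch '[{"dx":0.5,"dy":0.5,"dz":0,"rx":0,"ry":0,"rz":0,"hand":1},{"dx":0.5,"dy":0.5,"dz":0,"rx":0,"ry":0,"rz":0,"hand":1},{"dx":0,"dy":0,"dz":0,"rx":0,"ry":0,"rz":0,"hand":1},{"dx":0,"dy":0,"dz":0,"rx":0,"ry":0,"rz":0,"hand":1}]' 120
python3 f.py
python3 - <<'E'
from h import *
for n in("side","top"):
    im,d=bot.grab_frame(n); np.savez(f"{n}8.npz",p=im,d=d)
    c=im[130:220,190:310] if n=="side" else im[140:260,90:250]
    cv2.imwrite(f"pics/{n}8c.png",cv2.resize(c,None,fx=5,fy=5,interpolation=cv2.INTER_NEAREST)[...,::-1])
E
```

```text
clock: 14.75
position: [0.5312, 0.2325, -0.0041]
tool_rot: [-3.134, 0.001, 1.386]
force: [-22.3, 3.0, 8.5]
grip_width: 0.0186
clock 14.75 N left 16.8 right 15.0 Fz 8.5 M [ 0.73  4.75 -0.49] corner-frame TCP mm [-1.8 -2.6] z -0.0041 jaw -0.185 rp [-3.1342e+00  1.0000e-03] w 0.0186
```

View pics/side8c.png

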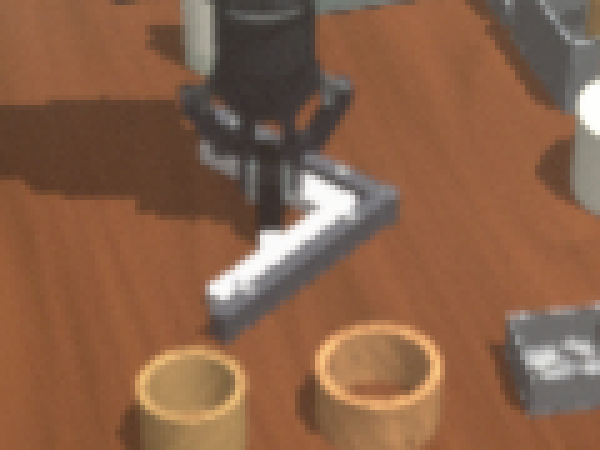

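View pics/top8c.png

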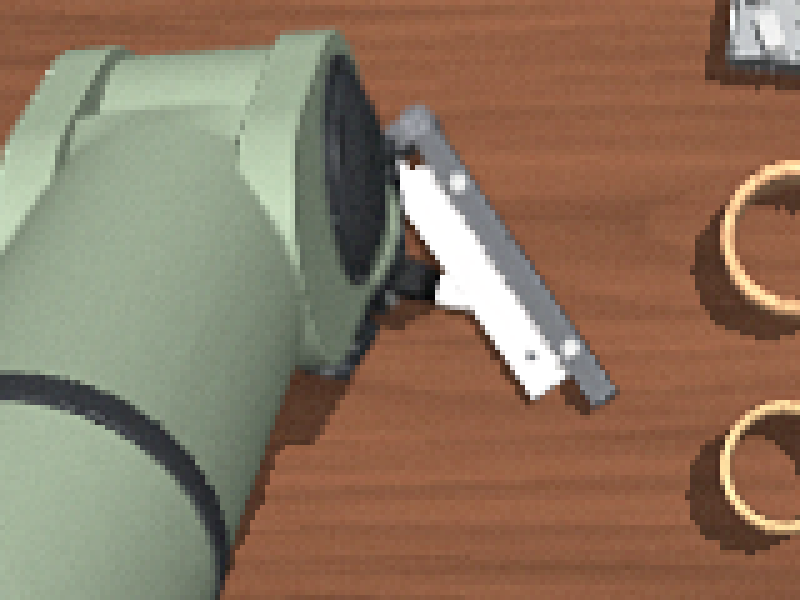

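The right leg lies flush along its fence in the top crop, (430,170)–(565,370), with no gap. The forces are balanced at about 16 N per fence. Next I'll probe yaw to confirm it is flush, and press a little more.

```bash

python3 -m inch '[{"dx":0,"dy":0,"dz":0,"rx":0,"ry":0,"rz":0.006,"hand":1},{"dx":0,"dy":0,"dz":0,"rx":0,"ry":0,"rz":0,"hand":1},{"dx":0,"dy":0,"dz":0,"rx":0,"ry":0,"rz":0,"hand":1}]'
python3 f.py
python3 -m inch '[{"dx":0,"dy":0.5,"dz":-0.5,"rx":0,"ry":0,"rz":0,"hand":1},{"dx":0,"dy":0.5,"dz":0,"rx":0,"ry":0,"rz":0,"hand":1},{"dx":0,"dy":0,"dz":0,"rx":0,"ry":0,"rz":0,"hand":1},{"dx":0,"dy":0,"dz":0,"rx":0,"ry":0,"rz":0,"hand":1}]'
python3 f.py
```

```text
clock: 15.15
position: [0.5312, 0.2325, -0.0041]
tool_rot: [-3.134, 0.001, 1.38]
force: [-22.9, 3.3, 9.1]
grip_width: 0.0184
clock 15.15 N left 17.1 right 15.6 Fz 9.1 M [ 0.7   4.7  -0.02] corner-frame TCP mm [-1.8 -2.7] z -0.0041 jaw -0.1905 rp [-3.1342e+00  1.1000e-03] w 0.0184
clock: 15.55
position: [0.5312, 0.2325, -0.004]
tool_rot: [-3.132, 0.002, 1.381]
force: [-26.0, 4.8, 4.8]
grip_width: 0.0185
clock 15.55 N left 18.8 right 18.6 Fz 4.8 M [ 0.99  5.32 -0.06] corner-frame TCP mm [-1.8 -2.7] z -0.004 jaw -0.1901 rp [-3.1325e+00  1.6000e-03] w 0.0185
```

```bash

python3 -m inch '[{"dx":0,"dy":0,"dz":0,"rx":0,"ry":0,"rz":0.008,"hand":1},{"dx":0,"dy":0,"dz":0,"rx":0,"ry":0,"rz":0,"hand":1},{"dx":0,"dy":0,"dz":0,"rx":0,"ry":0,"rz":0,"hand":1}]'
python3 f.py
python3 -m inch '[{"dx":0,"dy":0,"dz":0,"rx":0,"ry":0,"rz":-0.008,"hand":1},{"dx":0,"dy":0,"dz":0,"rx":0,"ry":0,"rz":0,"hand":1},{"dx":0,"dy":0,"dz":0,"rx":0,"ry":0,"rz":0,"hand":1}]'
python3 f.py
python3 -m inch '[{"dx":0,"dy":0,"dz":0,"rx":0,"ry":0,"rz":-0.008,"hand":1},{"dx":0,"dy":0,"dz":0,"rx":0,"ry":0,"rz":0,"hand":1},{"dx":0,"dy":0,"dz":0,"rx":0,"ry":0,"rz":0,"hand":1}]'
python3 f.py
```

```text
clock: 15.85
position: [0.5312, 0.2325, -0.004]
tool_rot: [-3.133, 0.002, 1.373]
force: [-26.3, 3.6, 5.6]
grip_width: 0.0184
clock 15.85 N left 19.7 right 17.8 Fz 5.6 M [0.87 5.26 0.56] corner-frame TCP mm [-1.8 -2.7] z -0.004 jaw -0.1973 rp [-3.1325e+00  1.9000e-03] w 0.0184
clock: 16.15
position: [0.5312, 0.2325, -0.004]
tool_rot: [-3.132, 0.002, 1.381]
force: [-25.5, 4.2, 4.9]
grip_width: 0.0184
clock 16.15 N left 18.7 right 17.8 Fz 4.9 M [0.96 5.26 0.03] corner-frame TCP mm [-1.9 -2.7] z -0.004 jaw -0.1901 rp [-3.1324e+00  1.7000e-03] w 0.0184
clock: 16.45
position: [0.5312, 0.2325, -0.004]
tool_rot: [-3.132, 0.001, 1.388]
force: [-26.4, 5.1, 5.5]
grip_width: 0.0184
clock 16.45 N left 19.0 right 19.1 Fz 5.5 M [ 1.05  5.29 -0.57] corner-frame TCP mm [-1.9 -2.7] z -0.004 jaw -0.1829 rp [-3.1323e+00  1.4000e-03] w 0.0184
```

The yaw torque is linear and symmetric about jaw ≈ −0.190, which is elastic with both faces seated. I'll return to the zero-torque yaw and remove the ~9 mrad tool tilt from pressing.

```bash

python3 -m inch '[{"dx":0,"dy":0,"dz":0,"rx":0,"ry":0,"rz":0.008,"hand":1},{"dx":0,"dy":0,"dz":0,"rx":-0.005,"ry":0,"rz":0,"hand":1},{"dx":0,"dy":0,"dz":0,"rx":-0.004,"ry":0,"rz":0,"hand":1},{"dx":0,"dy":0,"dz":0,"rx":0,"ry":0,"rz":0,"hand":1},{"dx":0,"dy":0,"dz":0,"rx":0,"ry":0,"rz":0,"hand":1}]'
python3 f.py; python3 go.py .5335 .2348 -.004 -.190
```

```text
clock: 16.95
position: [0.5315, 0.2324, -0.0041]
tool_rot: [3.141, 0.002, 1.381]
force: [-21.2, 4.5, 2.0]
grip_width: 0.0185
clock 16.95 N left 15.0 right 15.7 Fz 2.0 M [ 1.09  5.22 -0.04] corner-frame TCP mm [-1.5 -2.7] z -0.0041 jaw -0.1902 rp [3.1411e+00 1.6000e-03] w 0.0185
t 16.95 p [ 0.5315  0.2324 -0.0041] rot [3.1411e+00 1.6000e-03 1.3806e+00] jaw -0.1902 F [-21.2   4.5   2. ] M [ 1.09  5.22 -0.04] w 0.0185 q [-0.79  0.78  0.4   1.87 -0.51  0.6  -0.25]
shift now mm [ 2.7  1.5 -0.1] shift in target frame [ 2.7  1.5 -0.1] turn [ 0.0005  0.0016 -0.0002]
```

Level now. A final push of about 1 mm restores a firm press, then I'll verify.

```bash

python3 -m inch '[{"dx":0,"dy":0.7,"dz":0,"rx":-0.001,"ry":0,"rz":0,"hand":1},{"dx":0,"dy":0.7,"dz":0,"rx":-0.001,"ry":0,"rz":0,"hand":1},{"dx":0,"dy":0,"dz":0,"rx":0,"ry":0,"rz":0,"hand":1},{"dx":0,"dy":0,"dz":0,"rx":0,"ry":0,"rz":0,"hand":1},{"dx":0,"dy":0,"dz":0,"rx":0,"ry":0,"rz":0,"hand":1}]'
python3 f.py
python3 - <<'E'
from fit import *
q=np.load("pose_top_corner.npy"); q=(.5335,.2348,-.1875)
for n in("side","top"):
    im,d=bot.grab_frame(n); np.savez(f"{n}9.npz",p=im,d=d)
    v,u,P=cloud(n,d); hsv=cv2.cvtColor(im,cv2.COLOR_RGB2HSV); w=((hsv[...,2]>180)&(hsv[...,1]<40))[v,u]
    c,s=np.cos(q[2]),np.sin(q[2]); o=P[:,:2]-q[:2]; X=c*o[:,0]+s*o[:,1]; Y=-s*o[:,0]+c*o[:,1]
    for sd in(1,-1):
        dl=((.0792-X)*.7071-sd*Y*.7071); al=((.0792-X)*.7071+sd*Y*.7071)
        m=w&(al>.03)&(al<.175)&(dl>-.005)&(dl<.035)
        m&=(P[:,2]<.03)
        if m.sum()>15:
            A=np.polyfit(al[m],P[m,2],1); print(n,"leg",sd,m.sum(),"z mean",P[m,2].mean().round(4),"slope",A[0].round(4),"dist from fence face: min/max",np.percentile(dl[m],[3,97]).round(4),"along max",al[m].max().round(3))
    vis=im.copy()
    for poly in L("square")[0]: cv2.polylines(vis,[np.round(proj(n,world(poly,q,.016))*256).astype(np.int32)],True,(255,0,0),1,cv2.LINE_AA,8)
    c=np.hstack([a[130:220,190:280] if n=="side" else a[150:250,110:220] for a in(im,vis)])
    cv2.imwrite(f"pics/{n}9c.png",cv2.resize(c,None,fx=4 if n=="side" else 3.5,fy=4 if n=="side" else 3.5,interpolation=cv2.INTER_NEAREST)[...,::-1])
a=np.load("top0.npz")["p"].astype(int);b=np.load("top9.npz")["p"].astype(int)
E
```

```text
clock: 17.45
position: [0.5316, 0.2324, -0.0041]
tool_rot: [-3.142, 0.002, 1.381]
force: [-31.0, 4.7, 10.3]
grip_width: 0.0181
clock 17.45 N left 23.0 right 21.4 Fz 10.3 M [ 1.21  7.02 -0.05] corner-frame TCP mm [-1.4 -2.8] z -0.0041 jaw -0.19 rp [-3.1415e+00  1.9000e-03] w 0.0181
side leg 1 33 z mean 0.0129 slope 0.0423 dist from fence face: min/max [0.0033 0.0311] along max 0.062
side leg -1 124 z mean 0.015 slope 0.0078 dist from fence face: min/max [-0.0016  0.0332] along max 0.166
top leg -1 424 z mean 0.0171 slope -0.001 dist from fence face: min/max [0.0019 0.0292] along max 0.162
```

View pics/side9c.png

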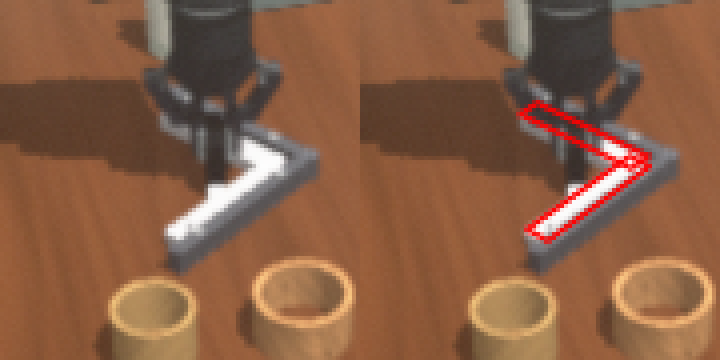

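View pics/top9c.png

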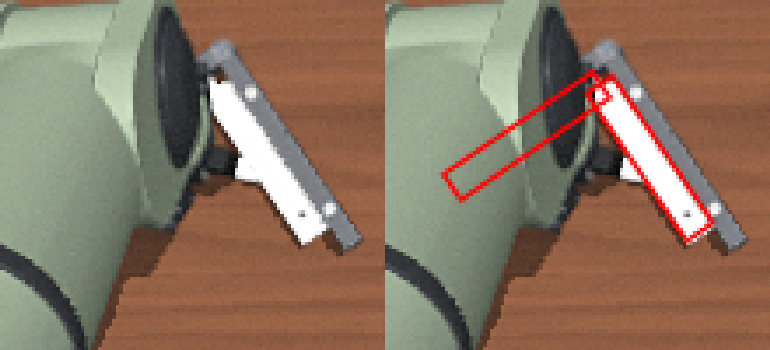

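The square's outline at the fully-home pose matches the white L in both views. The right leg's top height and slope also match those at rest on the table (0.0171 against 0.0172 m). Handing in after a check on the bystanders.

```bash
python3 - <<'E'
from h import *
a=np.load("top0.npz")["p"];b=np.load("top9.npz")["p"]
D=np.abs(a.astype(int)-b).max(2)
for nm,(l,t,r,bb) in dict(roll=(225,165,275,212),core=(228,215,268,252),seal=(230,120,268,160),screwdriver=(398,155,420,232),cutter=(328,230,350,298),cleaner=(50,170,100,205)).items(): print(nm,"changed px",(D[t:bb,l:r]>60).sum())
E
python3 f.py; python3 -c "
from workcell import bot
print(bot.job_done())"; python3 f.py
```

```text
roll changed px 0
core changed px 0
seal changed px 0
screwdriver changed px 0
cutter changed px 0
cleaner changed px 303
clock 17.55 N left 21.6 right 20.5 Fz 11.1 M [ 1.29  7.   -0.07] corner-frame TCP mm [-1.5 -2.7] z -0.0041 jaw -0.1899 rp [-3.1415e+00  1.8000e-03] w 0.0186
the job is handed in; nothing more can be done
None
the job is handed in; nothing more can be done
```

```bash
python3 - <<'E'
import numpy as np,cv2
o=[]
for n,(l,t,r,b) in(("top",(30,150,140,240)),("side",(205,95,285,165))):
    o+=[cv2.resize(np.load(f"{n}{k}.npz")["p"][t:b,l:r],(300,250)) for k in(0,9)]
cv2.imwrite("pics/cleaner.png",np.vstack([np.hstack(o[:2]),np.hstack(o[2:])])[...,::-1])
E
```

```text
(no output)
```

View pics/cleaner.png

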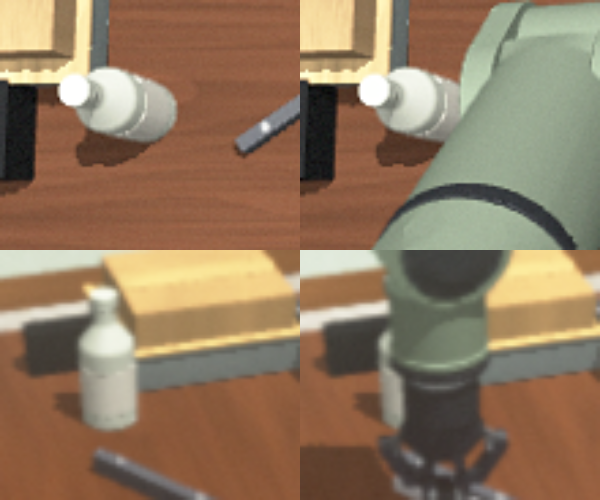

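I picked the square up by its grip, brought it down inside the corner and pressed it home. I handed the job in at 17.6 s, still gripping it at 120 N and pressing.

- **First grasp failed:** the fingertips really end about 32 mm above the reported TCP. The first close only caught the top of the grip, slipped off, and nudged the square about 6 mm while it stayed flat on the table. I measured the offset in the side camera, went deeper, and the second grasp held.
- **Last force checks:** the press was about 21.6 N on the left fence and 20.5 N on the right. Yaw torque was near zero (−0.07 N m), and turning the tool slightly either way gave an even, springy response, so both faces are seated. The tool was level to about 2 mrad, with about 11 N upward on it, so it rests lightly on the table.
- **Last picture checks:** the square's outline at the fully-home pose matched both camera views. The right leg's top was at its on-table height. The arm hid most of the left leg, so its seating rests on the force readings.
- **Bystanders:** the roll, core, seal box, screwdriver and cutter show no change in the top view. The cleaner's area did change, but only because the arm now covers part of it; the visible part of the bottle has not moved.
- **Unresolved:** the gripper opening read 18–19 mm on the 20 mm grip, and I did not look into why.

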